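# Line up the heel blocks by height

## Task

Line up the four leather heel blocks on the four cork pads of the sorting board, one centred on each pad and standing upright on its black rubber lift, in order of height: the tallest next to the steel end post, then each lower than the one before, the lowest next to the tin of tacks. Leave the tin of tacks standing where it is.

Things in the scene. Friction and masses are not known exactly. Their poses are not given: they have to be found in the camera images.
- heel_18: The lowest of four loose heel blocks: brown stacked leather, D-shaped seen from above, 50 mm long (x) by 44 mm wide (y) and 18 mm high, 30 g or so, standing on its black rubber lift on the bench. Origin at the centre of the underside, z up out of the leather top, x from the flat face to the round face. The two sides at y = +-22 mm are flat and parallel from x = -25 to +3 mm, so it is easily pinched across y.
- heel_30: The third tallest of four loose heel blocks: brown stacked leather, D-shaped seen from above, 50 mm long (x) by 44 mm wide (y) and 30 mm high, 50 g or so, standing on its black rubber lift on the bench. Origin at the centre of the underside, z up out of the leather top, x from the flat face to the round face. The two sides at y = +-22 mm are flat and parallel from x = -25 to +3 mm, so it is easily pinched across y.
- heel_42: The second tallest of four loose heel blocks: brown stacked leather, D-shaped seen from above, 50 mm long (x) by 44 mm wide (y) and 42 mm high, 70 g or so, standing on its black rubber lift on the bench. Origin at the centre of the underside, z up out of the leather top, x from the flat face to the round face. The two sides at y = +-22 mm are flat and parallel from x = -25 to +3 mm, so it is easily pinched across y.
- heel_54: The tallest of four loose heel blocks: brown stacked leather, D-shaped seen from above, 50 mm long (x) by 44 mm wide (y) and 54 mm high, 90 g or so, standing on its black rubber lift on the bench. Origin at the centre of the underside, z up out of the leather top, x from the flat face to the round face. The two sides at y = +-22 mm are flat and parallel from x = -25 to +3 mm, so it is easily pinched across y.
- pad_1: One of four equal cork pads, 60 mm (x) by 56 mm (y), 2 mm thick, fixed in a row about 85 mm apart on a grey-painted board (90 x 530 mm, 12 mm thick, fixed flat on the bench). The number in the name says nothing about its place in the row. Origin at the centre of the pad's underside, on the board's top 12 mm above the bench, so the pad's top is 14 mm above the bench; x across the row, y along it.
- pad_2: One of four equal cork pads, 60 mm (x) by 56 mm (y), 2 mm thick, fixed in a row about 85 mm apart on a grey-painted board (90 x 530 mm, 12 mm thick, fixed flat on the bench). The number in the name says nothing about its place in the row. Origin at the centre of the pad's underside, on the board's top 12 mm above the bench, so the pad's top is 14 mm above the bench; x across the row, y along it.
- pad_3: One of four equal cork pads, 60 mm (x) by 56 mm (y), 2 mm thick, fixed in a row about 85 mm apart on a grey-painted board (90 x 530 mm, 12 mm thick, fixed flat on the bench). The number in the name says nothing about its place in the row. Origin at the centre of the pad's underside, on the board's top 12 mm above the bench, so the pad's top is 14 mm above the bench; x across the row, y along it.
- pad_4: One of four equal cork pads, 60 mm (x) by 56 mm (y), 2 mm thick, fixed in a row about 85 mm apart on a grey-painted board (90 x 530 mm, 12 mm thick, fixed flat on the bench). The number in the name says nothing about its place in the row. Origin at the centre of the pad's underside, on the board's top 12 mm above the bench, so the pad's top is 14 mm above the bench; x across the row, y along it.
- post: Steel end post fixed on the board at one end of the row (which end varies), about 97 mm from the nearest pad's centre: 44 mm square foot 6 mm high and an upright 24 mm rod, 50 mm high in all. Origin at the centre of the foot's underside.
- tin: Loose open round aluminium tin of brass tacks, 50 mm across and 38 mm high, standing on the board at the other end of the row. Origin at the centre of its underside, z up.
Not all that is in view belongs to the job. Of the things shaped like the heel_18, the brown one is meant.

How it is judged:
At the end, for the whole second after the job is handed in: Each heel block stands upright (within 0.1 rad, rubber lift down) at rest on a pad of its own, its centre within 12 mm of the pad's centre, heights falling from the steel post (54, 42, 30, 18 mm) to the tin; the tin has not been moved by 20 mm or tipped (horizontal distance between heel_54 and post below 0.14 m and (horizontal distance between heel_54 and pad_1 below 0.012 m or horizontal distance between heel_54 and pad_2 below 0.012 m or horizontal distance between heel_54 and pad_3 below 0.012 m or horizontal distance between heel_54 and pad_4 below 0.012 m) and height (world z) of heel_54 between 0.01 and 0.018 m and angle between each of heel_54, heel_42, heel_30, heel_18's own z axis and vertical below 0.1 rad and linear speed of each of heel_54, heel_42, heel_30, heel_18 below 0.02 m/s and angular speed of each of heel_54, heel_42, heel_30, heel_18 below 0.2 rad/s and horizontal distance between heel_42 and post between 0.14 and 0.225 m and (horizontal distance between heel_42 and pad_1 below 0.012 m or horizontal distance between heel_42 and pad_2 below 0.012 m or horizontal distance between heel_42 and pad_3 below 0.012 m or horizontal distance between heel_42 and pad_4 below 0.012 m) and height (world z) of heel_42 between 0.01 and 0.018 m and horizontal distance between heel_30 and post between 0.225 and 0.31 m and (horizontal distance between heel_30 and pad_1 below 0.012 m or horizontal distance between heel_30 and pad_2 below 0.012 m or horizontal distance between heel_30 and pad_3 below 0.012 m or horizontal distance between heel_30 and pad_4 below 0.012 m) and height (world z) of heel_30 between 0.01 and 0.018 m and horizontal distance between heel_18 and post above 0.31 m and (horizontal distance between heel_18 and pad_1 below 0.012 m or horizontal distance between heel_18 and pad_2 below 0.012 m or horizontal distance between heel_18 and pad_3 below 0.012 m or horizontal distance between heel_18 and pad_4 below 0.012 m) and height (world z) of heel_18 between 0.01 and 0.018 m and distance of tin from where it was at the start of the episode below 0.02 m and angle between tin's own z axis and vertical below 0.3 rad); the robot touches nothing.
It fails at once if the tin of tacks is moved more than 20 mm or tipped (distance of tin from where it was at the start of the episode above 0.02 m or angle between tin's own z axis and vertical above 0.3 rad).
It also fails if it takes over 102 s, if anything falls off the work surface, if the arm or the gripper's body presses on something with over 40 N, if the wrist force passes 120 N, or if a joint passes its speed limit or range.

## Robot

A 6-joint arm with a two-finger parallel gripper is mounted at the origin on the work surface. World frame = base frame: x ahead of the robot, y to its left, z up, the work surface at z = 0. Lengths are in m, angles in rad, forces in N, time in s.
With the tool pointing down it reaches from about 0.35 to 0.85 m from the base axis. Payload 8.1 kg.
Tool frame: the origin (TCP) lies at the very end of the fingers, on their centre line; the grasp point (between the pads) lies 19 mm behind it (robot.pinch_z is the distance from the TCP to the grasp point, in m); x points along the fingers, z is the direction in which the jaws open and shut, and the axes are right-handed (so a half turn about x gives the same grasp; the last joint's range is limited). The gripper opens to 93 mm and grips with 3 to 60 N. Pads are 15 mm wide; open, the fingers measure 128 mm over their backs; the gripper's body (75 mm by 188 mm) begins 65 mm behind the grasp point.
Start: joints at [1.158, 0.13, 1.488, -0, 1.523, -0.085], TCP at [0.193, 0.568, 0.188] pointing down, gripper open.
Joint ranges: [-2.96, 2.96], [-0.89, 2.26], [0.02, 2.5], [-1.34, 4.48], [0, 2.73], [-2.66, 2.66]. Speed limits (rad/s): [2.39, 2.39, 2.79, 3.14, 3.14, 3.14].

## Interface

Orientations are given as a rotation vector (axis times angle).
In Python, from plant import robot, optics, ticket gives the robot as it stands.
- The arm moves only by the tool jog_arm, never from a script. Its argument "targets" is a list of rows, each a list of 7 numbers: the shift along the tool's x, y, z in cm, then the turn, a rotation vector about the tool's x, y, z in degrees, then the closure, from 0 (fully open) to 1 (shut). In form: [[dx, dy, dz, ax, ay, az, grip], ...]. A call has 1 to 5 rows; each row is the pose to reach, as a shift and turn from the pose measured when the call began, along the tool's axes at that moment; what a row does not reach only later rows make up. A row lasts 1/8 s, in which the tool goes at most 62.5 mm and 10.7 degrees, less where a joint would pass 70% of its speed; a pose out of reach is approached as far as the arm can. A call with a gripper value outside its range is refused whole. The fingers move at their own pace and stop on an object; "squeeze" is the grip in N (left out, the last holds). Time passes only in rows, so rows that repeat a pose let the fingers close. It gives the time, the measured TCP pose, the force and the opening at its end, in the units of the state.
- robot.read_state(): the state, without advancing time (a new reading comes with each control period).
- optics.read_camera(name): name is "scene" or "side" or "wrist"; returns a dict with "frame" (384x512x3 uint8, red, green, blue), "vertical_fov" (degrees; the focal length in pixels is half the picture's height over the tangent of half this angle, whatever the lens; pixels are square), "cx", "cy" (the principal point, pixels), "k1" (the pictures are not rectified: a ray, as slopes to the right and down, at radius r is drawn at 1 + k1 r^2 times it, then the intrinsics apply), "R" (3x3) and "t" (3): a world point X has camera coordinates R X + t. Camera axes: x right, y down, z forward; pixel columns grow to the right and rows downward; lengths in m; the calibration is good to about 2 mm. A picture is of the moment at which its call begins. There is no depth.
- ticket.close_job(): hands the job in, once; it reports no verdict.
The state is a dict: "t": time; "q": joint angles; "dq": joint speeds; "joint_torque": joint torques, N m; "tool_pos": TCP position; "orientation": TCP orientation; "force": force on the tool from outside, world axes, zero at the start; "wrist_torque": the same for the moment, N m; "opening": finger opening in m.
Only numpy, scipy, OpenCV 4.12 (cv2) and the standard library are available. Lean on these libraries where they do the work, as an engineer would, in place of code of your own. Each camera call takes 0.05 s, during which the arm holds its last target.

## Working session

There is one attempt and no reset: what is moved stays moved. The work goes in short steps, Python scripts to look and compute and a tool call to move; the robot and the scene stay as the last step left them, time stands still between calls to the robot, and variables do not carry over. Pictures are saved under pics/ and viewed, and the job is handed in when it is done.

Besides the shell and the picture viewer there is one more tool, called after ">>>" as name(argument=value, ...) on one line, values as JSON. jog_arm: Moves the arm, as the interface text tells. Its arguments: {"type":"object","properties":{"targets":{"type":"array"},"squeeze":{"type":"number"}},"required":["targets"]}

```bash
ls; mkdir -p pics
python3 - <<'E'
from plant import robot, optics, ticket
import cv2
for n in ["scene","side","wrist"]:
    c=optics.read_camera(n); cv2.imwrite(f"pics/{n}0.png",c["frame"][:,:,::-1]); print(n,c["vertical_fov"],c["cx"],c["cy"],c["k1"],c["R"],c["t"])
print(robot.read_state(), robot.pinch_z)
E
```

```text
pics
scene 45.278665194351944 256.424931696506 187.02440443945264 -0.15314567377158556 [[ 0.21627556  0.9762427   0.01323171]
 [ 0.54772742 -0.11010164 -0.82938068]
 [-0.80822     0.18662214 -0.55852718]] [-0.1173851  -0.24812614  1.40138389]
side 53.82165707227178 255.7962349764396 194.58409699263015 -0.0654651307891691 [[-0.97718783 -0.21201699  0.01235886]
 [-0.1388584   0.59380076 -0.79253959]
 [ 0.16069316 -0.77617618 -0.60969521]] [0.49912127 0.08605278 0.68190744]
wrist 62.863846443434 255.40141537896585 195.97418705001004 -0.08002777154685502 [[ 0.32244356  0.94658746 -0.00152596]
 [ 0.91638589 -0.31175098  0.25109406]
 [ 0.23720676 -0.08236203 -0.96796149]] [-0.60033772 -0.0285994   0.3898776 ]
{'t': 0.15, 'q': array([ 1.15758676e+00,  1.31004099e-01,  1.48905637e+00, -2.26197909e-05,
        1.52299193e+00, -8.53764792e-02]), 'dq': array([-0.00082234, -0.00146345, -0.00166233,  0.00130716, -0.00119626,
       -0.00042132]), 'joint_torque': array([ 7.95812102e-04, -5.60474503e+01, -4.92335594e+01,  7.69005530e-02,
        3.05532175e-02, -1.25705587e-04]), 'tool_pos': array([0.19297013, 0.56759919, 0.18760369]), 'orientation': array([-0.96520649,  1.34791843,  0.96393908]), 'force': array([ 0.48186678,  0.65735835, -0.01199252]), 'wrist_torque': array([-0.00860263, -0.03678746, -0.01880382]), 'opening': 0.09327944836774021} 0.0188
```

View pics/scene0.png

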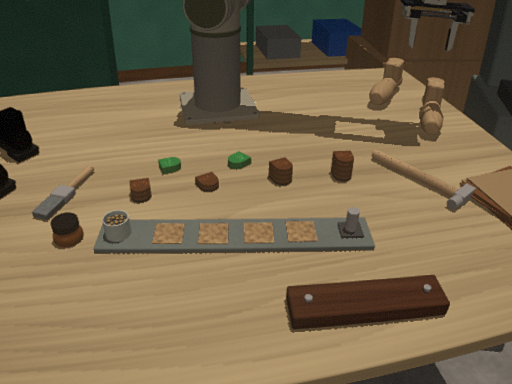

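View pics/side0.png

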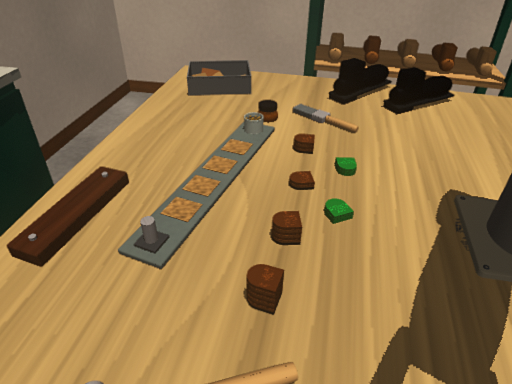

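View pics/wrist0.png

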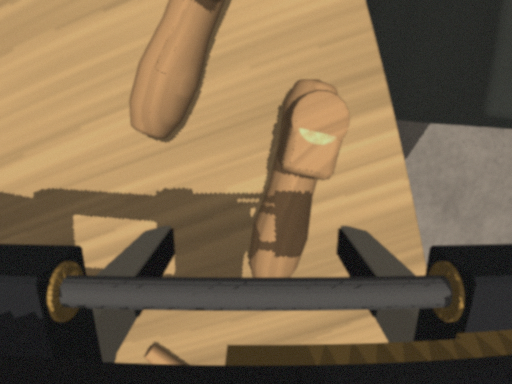

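```bash
cat > h.py <<'E'
from plant import robot, optics, ticket
import cv2, numpy as np
from scipy.spatial.transform import Rotation as Ro
class Cam:
    def __init__(s,n):
        c=optics.read_camera(n); s.im=c["frame"]; s.R=np.array(c["R"]); s.t=np.array(c["t"])
        f=s.im.shape[0]/2/np.tan(np.radians(c["vertical_fov"]/2))
        s.K=np.array([[f,0,c["cx"]],[0,f,c["cy"]],[0,0,1]]); s.d=np.array([c["k1"],0,0,0,0.])
        s.C=-s.R.T@s.t
    def plane(s,uv,z):
        u=cv2.undistortPoints(np.array(uv,float).reshape(-1,1,2),s.K,s.d)[:,0]
        r=np.c_[u,np.ones(len(u))]@s.R
        return s.C+r*((z-s.C[2])/r[:,2])[:,None]
    def proj(s,X):
        return cv2.projectPoints(np.array(X,float).reshape(-1,1,3),cv2.Rodrigues(s.R)[0],s.t,s.K,s.d)[0][:,0]
    def save(s,name,box=None,k=1):
        im=s.im[:,:,::-1]
        if box: x0,y0,x1,y1=box; im=im[y0:y1,x0:x1]
        cv2.imwrite(name,cv2.resize(im,None,fx=k,fy=k,interpolation=cv2.INTER_NEAREST))
def st():
    s=robot.read_state(); R=Ro.from_rotvec(s["orientation"]).as_matrix(); return s,R
E
python3 - <<'E'
from h import *
a=Cam("scene"); b=Cam("side")
a.save("pics/sz.png",(90,140,390,270),2.6 and 2); b.save("pics/dz.png",(120,100,360,320),2.5)
for c,box in((a,(90,140,390,270)),(b,(120,90,360,320))):
    hsv=cv2.cvtColor(c.im,cv2.COLOR_RGB2HSV)
    for p in ([(140,183),(207,180),(281,165),(342,155),(168,232)] if c is a else [(303,138),(302,180),(287,218),(266,275),(230,145)]):
        print(p,hsv[p[1],p[0]],c.im[p[1],p[0]])
# pads: orange
    m=cv2.inRange(hsv,(8,90,110),(20,255,255)); x0,y0,x1,y1=box
    mm=np.zeros_like(m); mm[y0:y1,x0:x1]=m[y0:y1,x0:x1]
    mm=cv2.morphologyEx(mm,cv2.MORPH_CLOSE,np.ones((5,5)))
    n,l,s,ce=cv2.connectedComponentsWithStats(mm)
    for i in range(1,n):
        if s[i,4]>60: print(s[i],ce[i].round(1),c.plane([ce[i]],.014).round(4))
E
```

```text
(140, 183) [ 11 157 101] [101  62  39]
(207, 180) [ 12 147  97] [97 64 41]
(281, 165) [ 12 167  99] [99 60 34]
(342, 155) [ 11 159 120] [120  73  45]
(168, 232) [ 16 121 152] [152 118  80]
[   90   140   300   130 29511] [239.2 200.2] [[ 0.5185 -0.032   0.014 ]]
(303, 138) [ 11 204 121] [121  61  24]
(302, 180) [ 12 197 101] [101  53  23]
(287, 218) [ 12 199 105] [105  55  23]
(266, 275) [ 11 201 114] [114  57  24]
(230, 145) [ 16 162 165] [165 116  60]
[  120    90   240   230 44420] [240.5 206.9] [[0.5329 0.0384 0.014 ]]
```

View pics/sz.png

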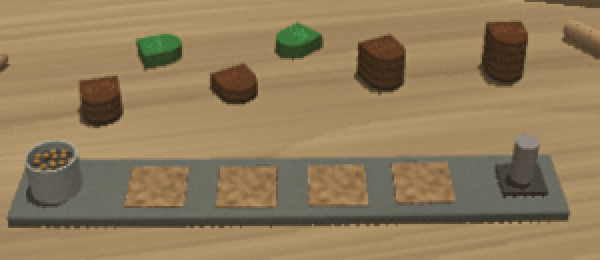

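View pics/dz.png

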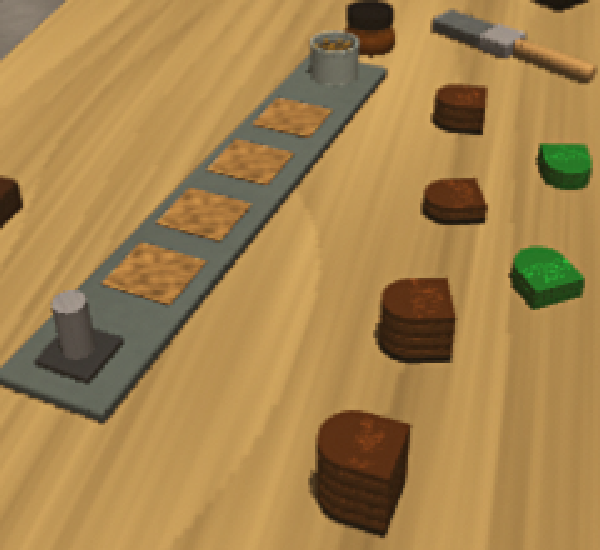

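Run:
```python
from h import *
a=Cam("scene"); b=Cam("side")
for nm,c,box in(("scene",a,(90,140,390,260)),("side",b,(120,100,320,320))):
    hsv=cv2.cvtColor(c.im,cv2.COLOR_RGB2HSV); x0,y0,x1,y1=box
    W=np.zeros(hsv.shape[:2],np.uint8); W[y0:y1,x0:x1]=255
    g=cv2.inRange(hsv,(0,0,60),(180,70,190))&W if nm=="scene" else cv2.inRange(hsv,(0,0,50),(180,75,190))&W
    n,l,s,ce=cv2.connectedComponentsWithStats(g); i=1+np.argmax(s[1:,4])
    cn,_=cv2.findContours((l==i).astype(np.uint8),cv2.RETR_CCOMP,cv2.CHAIN_APPROX_NONE)
    print(nm,"board",cv2.minAreaRect(c.plane(max(cn,key=len)[:,0],.012)[:,:2].astype(np.float32)))
    for k in cn:
        if 100<cv2.contourArea(k)<2000:
            P=c.plane(k[:,0],.014)[:,:2].astype(np.float32); print(" hole",k[:,0].mean(0).round(),np.array(sum(cv2.minAreaRect(P)[:2],())).round(4),cv2.minAreaRect(P)[2])
    br=cv2.inRange(hsv,(5,110,0),(16,255,130))&W
    br=cv2.morphologyEx(br,cv2.MORPH_OPEN,np.ones((3,3)))
    n,l,s,ce=cv2.connectedComponentsWithStats(br)
    for i in range(1,n):
        if s[i,4]>100: 
            print(" brown",s[i],c.plane([ce[i]],.015).round(3)[0], [int(v) for v in np.percentile(hsv[...,2][l==i],[10,30,50,70,90])])
```

```text
scene board ((0.6079075336456299, -0.06050136685371399), (0.5313108563423157, 0.13225817680358887), 79.8201904296875)
 hole [213. 233.] [ 0.6135 -0.1009  0.0605  0.0659] 78.698486328125
 hole [168. 233.] [ 0.5968 -0.1854  0.0606  0.0661] 79.04263305664062
 hole [258. 232.] [ 0.6278 -0.0151  0.0596  0.0664] 78.49275207519531
 hole [301. 231.] [0.6414 0.0655 0.0611 0.0674] 78.7782974243164
 hole [116. 219.] [ 0.5343 -0.2874  0.0401  0.0402] 22.741125106811523
 brown [331 151  23  29 543] [0.425 0.237 0.015] [56, 61, 65, 89, 100]
 brown [269 158  24  25 500] [0.421 0.084 0.015] [57, 61, 66, 94, 103]
 brown [195 172  24  18 317] [ 0.433 -0.088  0.015] [60, 71, 95, 98, 106]
 brown [130 178  22  23 417] [ 0.436 -0.237  0.015] [58, 65, 90, 97, 108]
side board ((0.6172396540641785, -0.08433899283409119), (0.5937624573707581, 0.10483736544847488), 79.94483947753906)
 hole [181. 209.] [0.6424 0.0683 0.0636 0.0653] 79.08360290527344
 hole [201. 185.] [ 0.6297 -0.0133  0.0655  0.0648] 78.79051971435547
 hole [220. 164.] [ 0.6149 -0.0981  0.0673  0.0652] 79.38190460205078
 hole [237. 146.] [ 0.5978 -0.1832  0.0693  0.0654] 78.91790008544922
 brown [259 110  19  12 164] [ 0.552 -0.366  0.015] [53, 70, 81, 92, 102]
 brown [293 134  21  19 343] [ 0.442 -0.237  0.015] [49, 59, 68, 91, 104]
 brown [120 171   9  18 124] [0.798 0.006 0.015] [42, 45, 47, 61, 74]
 brown [289 171  26  17 368] [ 0.429 -0.079  0.015] [54, 69, 91, 94, 106]
 brown [272 211  30  33 875] [0.437 0.076 0.015] [52, 62, 74, 92, 102]
 brown [ 246  264   38   49 1472] [0.451 0.217 0.015] [51, 61, 74, 91, 98]
```

```bash
cat > heels.py <<'E'
from h import *
H={'54':[(342,166),(266,287)],'42':[(281,172),(287,228)],'30':[(140,189),(303,143)],'18':[(207,182),(302,180)]}
cams=[(Cam("scene"),80),(Cam("side"),83)]
for k,pp in H.items():
    for (c,th),p in zip(cams,pp):
        hsv=cv2.cvtColor(c.im,cv2.COLOR_RGB2HSV); W=np.zeros(hsv.shape[:2],np.uint8); cv2.circle(W,p,33,255,-1)
        br=cv2.inRange(hsv,(5,110,th),(16,255,130))&W
        br=cv2.morphologyEx(cv2.morphologyEx(br,cv2.MORPH_CLOSE,np.ones((3,3))),cv2.MORPH_OPEN,np.ones((3,3)))
        cn,_=cv2.findContours(br,cv2.RETR_EXTERNAL,cv2.CHAIN_APPROX_NONE); q=max(cn,key=cv2.contourArea)[:,0]
        P=c.plane(q,int(k)/1000)[:,:2].astype(np.float32); r=cv2.minAreaRect(P)
        m=cv2.moments(P); 
        print(k,np.round(r[0],4),np.round(r[1],4),round(r[2],1),'centroid',round(m['m10']/m['m00'],4),round(m['m01']/m['m00'],4),'A mm2',round(m['m00']*1e6))
E
python3 heels.py
```

```text
54 [0.4477 0.2265] [0.0412 0.0413] 79.4 centroid 0.4472 0.2271 A mm2 1532
54 [0.4509 0.2282] [0.0421 0.048 ] 82.4 centroid 0.4491 0.2287 A mm2 1712
42 [0.4371 0.0826] [0.0499 0.0397] 12.1 centroid 0.4358 0.0831 A mm2 1628
42 [0.439  0.0838] [0.0502 0.0399] 12.9 centroid 0.437 0.0842 A mm2 1695
30 [ 0.4401 -0.2364] [0.0477 0.0411] 0.5 centroid 0.4395 -0.2369 A mm2 1671
30 [ 0.4424 -0.235 ] [0.0438 0.0404] 5.3 centroid 0.4405 -0.2353 A mm2 1428
18 [ 0.4315 -0.0888] [0.0506 0.0481] 18.9 centroid 0.4278 -0.0873 A mm2 1774
18 [ 0.431  -0.0855] [0.0471 0.0411] 13.4 centroid 0.4298 -0.0857 A mm2 1577
```

```bash
cat > go.py <<'E'
from h import *
import sys
# go.py x y z yawdeg : jaw (tool z) direction angle in world, tool down; prints jog shift(cm, tool axes) and turn (deg)
def go(x,y,z,yaw):
    s,R=st(); p=s["tool_pos"]; j=np.radians(yaw)
    tx=np.array([0,0,-1.]); best=None
    for a in (j,j+np.pi):
        tz=np.array([np.cos(a),np.sin(a),0]); T=np.c_[tx,np.cross(tz,tx),tz]
        r=np.degrees(Ro.from_matrix(R.T@T).as_rotvec())
        if best is None or np.linalg.norm(r)<np.linalg.norm(best): best=r
    print("shift",(100*R.T@(np.array([x,y,z])-p)).round(2),"turn",best.round(1),"| pos",p.round(4),"yaw",np.degrees(np.arctan2(R[1,2],R[0,2])).round(1),"tilt x",R[:,0].round(3),"F",s["force"].round(1),"open",round(s["opening"],4),"t",round(s["t"],2),"q6",s["q"][[0,5]].round(2))
if __name__=="__main__": go(*map(float,sys.argv[1:5]))
E
python3 go.py .449 .228 .20 82
```

```text
shift [ -1.16 -35.17 -23.95] turn [-10.8  -0.   -0. ] | pos [0.1931 0.568  0.1883] yaw 71.2 tilt x [-0. -0. -1.] F [ 0.   0.8 -0.2] open 0.0927 t 0.45 q6 [ 1.16 -0.09]
```

Run:
```python
from h import *
s,R=st(); c=Cam("wrist"); p=s["tool_pos"]
print(R.T@(c.C-p))
for v in (60,120,196): 
    for z in(0.0,.05): print(v,z,R.T@(c.plane([[255,v]],z)[0]-p))
```

```text
[-0.19615588  0.06984821  0.0012052 ]
60 0.0 [0.18834595 0.13199504 0.00083975]
60 0.05 [0.13834581 0.12391354 0.00088728]
120 0.0 [0.18834489 0.06385544 0.00078461]
120 0.05 [0.13834489 0.06463473 0.0008393 ]
196 0.0 [ 0.18834344 -0.02998433  0.0007042 ]
196 0.05 [ 0.13834363 -0.01700223  0.00076935]
```

>>> jog_arm(targets=[[0,-6,-4,-2,0,0,0],[0,-12,-8,-4,0,0,0],[0,-18,-12,-6,0,0,0],[0,-24,-16,-8,0,0,0],[0,-28,-20,-10,0,0,0]])

```text
t: 1.12
tool_pos: [0.3785, 0.3145, 0.1887]
orientation: [-1.097, 1.276, 1.096]
force: [0.8, -0.2, 0.0]
opening: 0.0927
```

```bash
python3 go.py .485 .228 .20 82
```

```text
shift [ -1.12 -11.83  -6.94] turn [-0.7  0.   0. ] | pos [0.3785 0.3145 0.1887] yaw 81.3 tilt x [ 0.001  0.    -1.   ] F [ 0.8 -0.2  0. ] open 0.0927 t 1.12 q6 [ 0.59 -0.83]
```

>>> jog_arm(targets=[[-0.5,-5,-3,0,0,0,0],[-1,-9,-6,0,0,0,0],[-1.1,-11.8,-7,-0.7,0,0,0],[-1.1,-11.8,-7,-0.7,0,0,0]])

```text
t: 1.62
tool_pos: [0.486, 0.226, 0.1998]
orientation: [-1.104, 1.272, 1.103]
force: [-1.8, 0.0, 0.1]
opening: 0.0931
```

Run:
```python
from h import *
c=Cam("wrist"); c.save("pics/w1.png")
```

```text
(no output)
```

View pics/w1.png

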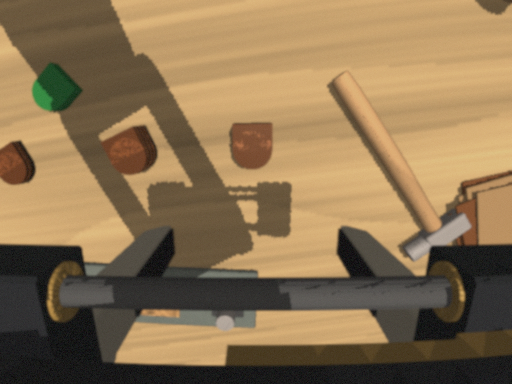

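```bash
cat > wm.py <<'E'
from h import *
import sys
def wm(h,u,v,rad=45,th=70):
    c=Cam("wrist"); hsv=cv2.cvtColor(c.im,cv2.COLOR_RGB2HSV); W=np.zeros(hsv.shape[:2],np.uint8); cv2.circle(W,(u,v),rad,255,-1)
    br=cv2.inRange(hsv,(3,110,th),(14,255,140))&W
    br=cv2.morphologyEx(cv2.morphologyEx(br,cv2.MORPH_CLOSE,np.ones((3,3))),cv2.MORPH_OPEN,np.ones((3,3)))
    cn,_=cv2.findContours(br,cv2.RETR_EXTERNAL,cv2.CHAIN_APPROX_NONE); q=max(cn,key=cv2.contourArea)[:,0]
    P=c.plane(q,h/1000)[:,:2].astype(np.float32); r=cv2.minAreaRect(P); m=cv2.moments(P)
    print(h,"center",np.round(r[0],4),np.round(r[1],4),"ang",round(r[2],1),'centroid',round(m['m10']/m['m00'],4),round(m['m01']/m['m00'],4),'A',round(m['m00']*1e6),"px",q.min(0),q.max(0))
if __name__=="__main__": wm(*map(int,sys.argv[1:]))
E
python3 wm.py 54 251 145; python3 wm.py 42 131 150; python3 heels.py|head -2
```

```text
54 center [0.4627 0.2266] [0.0414 0.0209] ang 81.9 centroid 0.4619 0.2267 A 652 px [232 150] [270 169]
42 center [0.4366 0.0907] [0.0488 0.0566] ang 15.0 centroid 0.435 0.0892 A 2264 px [100 128] [153 175]
54 [0.4498 0.2258] [0.042  0.0457] 79.4 centroid 0.4478 0.2265 A mm2 1631
54 [0.4498 0.2314] [0.0501 0.0537] 82.7 centroid 0.4483 0.2305 A mm2 2047
```

```bash
python3 - <<'E'
from h import *
c=Cam("wrist"); hsv=cv2.cvtColor(c.im,cv2.COLOR_RGB2HSV)
for p in [(240,130),(251,140),(251,155),(262,130),(125,150),(130,138),(148,160),(215,130),(251,180),(251,210)]: print(p,hsv[p[1],p[0]])
E
sed -i 's/(3,110,th),(14,255,140)/(0,100,th),(14,255,150)/' wm.py
python3 wm.py 54 251 145;python3 wm.py 54 251 145 40 50; python3 wm.py 42 131 150 45 80
```

```text
(240, 130) [ 12 142 126]
(251, 140) [ 11 146 164]
(251, 155) [ 10 155 117]
(262, 130) [ 11 138 129]
(125, 150) [ 11 155 115]
(130, 138) [ 10 153 110]
(148, 160) [ 12 156  59]
(215, 130) [ 17 109 190]
(251, 180) [ 17 111 211]
(251, 210) [ 17 112 212]
54 center [0.4489 0.2285] [0.0433 0.0486] ang 82.1 centroid 0.4476 0.2295 A 1750 px [230 125] [270 170]
54 center [0.449  0.2285] [0.0433 0.0486] ang 82.1 centroid 0.4474 0.2287 A 1859 px [230 125] [270 170]
42 center [0.4377 0.0853] [0.0486 0.0456] ang 14.0 centroid 0.4361 0.0848 A 1874 px [100 129] [144 175]
```

```bash
python3 go.py .449 .2285 .016 82
```

```text
shift [18.38  3.51 -0.45] turn [0.1 0.  0.1] | pos [0.4842 0.228  0.1999] yaw 82.1 tilt x [ 0.001  0.    -1.   ] F [ 0.3  0.8 -0.4] open 0.0929 t 2.08 q6 [ 0.34 -1.09]
```

>>> jog_arm(targets=[[3,3.5,-0.5,0,0,0,0],[8,3.5,-0.5,0,0,0,0],[13,3.5,-0.5,0,0,0,0],[17,3.5,-0.5,0,0,0,0],[18.4,3.5,-0.5,0,0,0,0]])

```text
t: 2.7
tool_pos: [0.4467, 0.2274, 0.0132]
orientation: [-1.106, 1.275, 1.108]
force: [-0.5, 0.1, 0.5]
opening: 0.0932
```

>>> jog_arm(targets=[[0,0,0,0,0,0,0],[0,0,0,0,0,0,1],[0,0,0,0,0,0,1],[0,0,0,0,0,0,1],[0,0,0,0,0,0,1]], squeeze=15)

```text
t: 3.32
tool_pos: [0.447, 0.2275, 0.0137]
orientation: [-1.106, 1.274, 1.108]
force: [-0.3, -0.3, 0.2]
opening: 0.0579
```

```bash
python3 go.py .449 .2285 .016 82; python3 go.py .643 .0678 .10 170
```

```text
shift [-0.23 -0.18  0.13] turn [ 0.1 -0.1 -0.1] | pos [0.447  0.2275 0.0137] yaw 82.1 tilt x [-0.002 -0.001 -1.   ] F [-0.3 -0.3  0.2] open 0.0579 t 3.33 q6 [ 0.37 -1.06]
shift [ -8.66 -21.59 -13.12] turn [-87.9   0.   -0.2] | pos [0.447  0.2275 0.0137] yaw 82.1 tilt x [-0.002 -0.001 -1.   ] F [-0.3 -0.3  0.2] open 0.0579 t 3.33 q6 [ 0.37 -1.06]
```

>>> jog_arm(targets=[[0,0,0,0,0,0,1],[0,0,0,0,0,0,1],[0,0,0,0,0,0,1],[-4,0,0,0,0,0,1],[-9,0,0,0,0,0,1]], squeeze=15)

```text
t: 3.95
tool_pos: [0.4456, 0.2269, 0.103]
orientation: [-1.106, 1.278, 1.11]
force: [1.7, 0.2, -1.2]
opening: 0.0439
```

```bash
python3 go.py .643 .0678 .10 80;  python3 - <<'E'
from h import *
Cam("scene").save("pics/s2.png")
E
```

```text
shift [  0.21 -21.74 -13.04] turn [ 2.1 -0.2 -0.3] | pos [0.4456 0.2269 0.103 ] yaw 82.1 tilt x [-0.006 -0.002 -1.   ] F [ 1.7  0.2 -1.2] open 0.0439 t 3.95 q6 [ 0.37 -1.06]
```

View pics/s2.png

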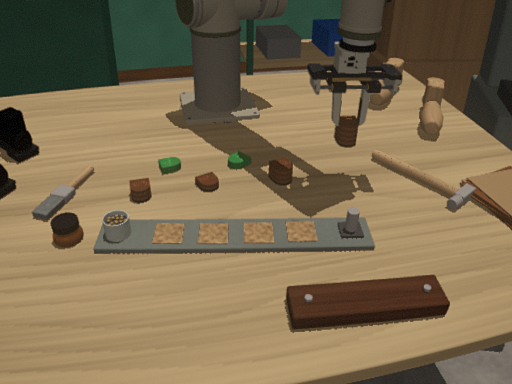

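>>> jog_arm(targets=[[0.2,-5,-3,0,0,0,1],[0.2,-10,-6,0,0,0,1],[0.2,-15,-9,1,0,0,1],[0.2,-20,-12,2,0,0,1],[0.2,-21.6,-13,2,0,0,1]])

```text
t: 4.62
tool_pos: [0.648, 0.0674, 0.1093]
orientation: [-1.079, 1.283, 1.076]
force: [0.3, 0.7, -0.3]
opening: 0.0441
```

```bash
python3 go.py .641 .0678 .030 80
```

```text
shift [ 7.93  0.73 -0.1 ] turn [-0.1  0.1  0.2] | pos [0.648  0.0674 0.1093] yaw 79.9 tilt x [ 0.004  0.001 -1.   ] F [ 0.3  0.7 -0.3] open 0.0441 t 4.62 q6 [ 0.02 -1.37]
```

>>> jog_arm(targets=[[0,0.7,0,0,0,0,1],[4,0.7,0,0,0,0,1],[7,0.7,0,0,0,0,1],[7.7,0.7,0,0,0,0,1],[7.7,0.7,0,0,0,0,1]])

```text
t: 5.25
tool_pos: [0.6408, 0.0694, 0.0325]
orientation: [-1.08, 1.283, 1.077]
force: [0.4, -0.6, -0.8]
opening: 0.044
```

```bash
python3 go.py .641 .0678 .0285 80
```

```text
shift [ 0.4  -0.04 -0.15] turn [-0.   0.1  0.2] | pos [0.6408 0.0694 0.0325] yaw 80.0 tilt x [ 0.004  0.001 -1.   ] F [ 0.4 -0.6 -0.8] open 0.044 t 5.25 q6 [ 0.03 -1.37]
```

>>> jog_arm(targets=[[0.3,0,-0.15,0,0,0,1],[0.5,0,-0.15,0,0,0,1],[0.5,0,-0.15,0,0,0,1]])

```text
t: 5.62
tool_pos: [0.641, 0.0679, 0.0281]
orientation: [-1.08, 1.282, 1.077]
force: [0.8, 0.6, -0.1]
opening: 0.0439
```

>>> jog_arm(targets=[[0,0,0,0,0,0,0.35],[0,0,0,0,0,0,0.35],[0,0,0,0,0,0,0.35],[-1,0,0,0,0,0,0.35],[-5,0,0,0,0,0,0.35]])

```text
t: 6.25
tool_pos: [0.6382, 0.0677, 0.0759]
orientation: [-1.077, 1.287, 1.081]
force: [1.1, -0.2, -0.0]
opening: 0.0604
```

```bash
python3 go.py .477 .085 .20 102
python3 - <<'E'
from h import *
Cam("side").save("pics/s3.png",(120,90,376,282),3)
E
```

```text
shift [-12.39  16.2   -1.1 ] turn [-22.1   0.1  -0.1] | pos [0.6382 0.0677 0.0759] yaw 79.9 tilt x [-0.001  0.001 -1.   ] F [ 1.1 -0.2 -0. ] open 0.0604 t 6.25 q6 [ 0.03 -1.37]
```

View pics/s3.png

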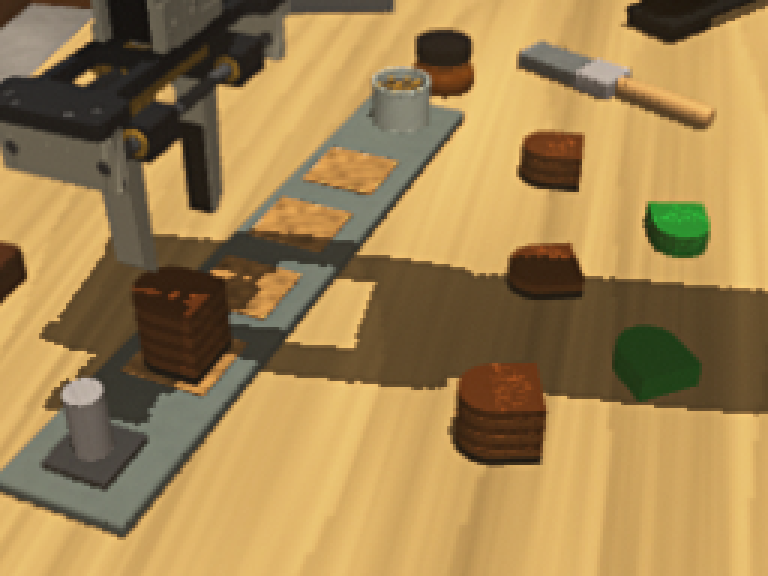

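>>> jog_arm(targets=[[-5,1,0,0,0,0,0],[-10,5,0,-5,0,0,0],[-12.4,10,-0.5,-12,0,0,0],[-12.4,15,-1,-22,0,0,0],[-12.4,16.2,-1.1,-24,0,0,0]])

```text
t: 6.92
tool_pos: [0.4788, 0.0855, 0.2083]
orientation: [-1.394, 1.073, 1.379]
force: [0.7, -0.7, -0.3]
opening: 0.0928
```

>>> jog_arm(targets=[[0,0,0,0,0,0,0],[0,0,0,0,0,0,0]])

```text
t: 7.18
tool_pos: [0.4798, 0.0854, 0.2087]
orientation: [-1.393, 1.074, 1.377]
force: [-0.2, 0.9, 0.1]
opening: 0.093
```

```bash
python3 go.py .438 .085 .01 104;python3 - <<'E'
from h import *
c=Cam("wrist"); c.save("pics/w4.png"); print(c.proj([.437,.085,.042]),c.proj([.431,-.087,.018]))
E
```

```text
shift [19.81  4.32  1.  ] turn [ 0.  -0.1  0.7] | pos [0.4798 0.0854 0.2087] yaw 104.0 tilt x [ 0.013  0.002 -1.   ] F [-0.2  0.9  0.1] open 0.093 t 7.17 q6 [ 0.07 -1.75]
[[263.25328783 137.61112882]] [[124.8248152   96.97324303]]
```

View pics/w4.png

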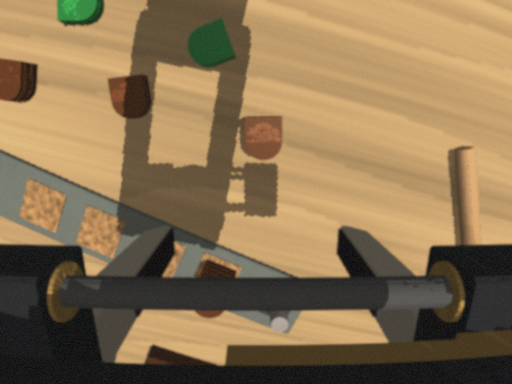

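```bash
python3 wm.py 42 262 137 36 50; python3 wm.py 18 130 97 34 20; python3 go.py .438 .085 .008 104
```

```text
42 center [0.4379 0.0838] [0.0475 0.0433] ang 14.1 centroid 0.4359 0.0838 A 1807 px [243 117] [281 159]
18 center [ 0.4299 -0.0812] [0.0488 0.0473] ang 18.8 centroid 0.4283 -0.0818 A 1971 px [108  75] [148 118]
shift [19.95  4.26  1.  ] turn [ 0.1 -0.1  0.6] | pos [0.4795 0.0853 0.208 ] yaw 104.1 tilt x [ 0.011  0.002 -1.   ] F [ 0.1 -0.3 -0.3] open 0.0932 t 7.33 q6 [ 0.07 -1.75]
```

>>> jog_arm(targets=[[3,4.2,0.9,0,0,0.6,0],[8,4.2,0.9,0,0,0.6,0],[13,4.2,0.9,0,0,0.6,0],[18,4.2,0.9,0,0,0.6,0],[19.7,4.2,0.9,0,0,0.6,0]])

```text
t: 7.95
tool_pos: [0.4362, 0.0838, 0.0072]
orientation: [-1.385, 1.088, 1.391]
force: [0.3, -0.6, -0.0]
opening: 0.0929
```

>>> jog_arm(targets=[[0,0,0,0,0,0,1],[0,0,0,0,0,0,1],[0,0,0,0,0,0,1],[0,0,0,0,0,0,1],[0,0,0,0,0,0,1]])

```text
t: 8.57
tool_pos: [0.4367, 0.0839, 0.0079]
orientation: [-1.386, 1.087, 1.39]
force: [-0.3, 0.1, 0.1]
opening: 0.0473
```

>>> jog_arm(targets=[[0,0,0,0,0,0,1],[0,0,0,0,0,0,1],[0,0,0,0,0,0,1]])

```text
t: 8.95
tool_pos: [0.4366, 0.0839, 0.0078]
orientation: [-1.386, 1.087, 1.39]
force: [0.7, -0.5, -0.1]
opening: 0.0437
```

```bash
python3 go.py .628 -.0159 .12 80
```

```text
shift [-11.28 -16.1  -14.32] turn [24.  -0.1 -0.2] | pos [0.4366 0.0839 0.0078] yaw 104.0 tilt x [-0.004 -0.001 -1.   ] F [ 0.7 -0.5 -0.1] open 0.0437 t 8.95 q6 [ 0.08 -1.74]
```

>>> jog_arm(targets=[[-6,0,0,0,0,0,1],[-11,-3,-3,4,0,0,1],[-11.3,-8,-7,12,0,0,1],[-11.3,-13,-11,20,0,0,1],[-11.3,-16,-14.3,24,0,0,1]])

```text
t: 9.57
tool_pos: [0.629, -0.0169, 0.12]
orientation: [-1.077, 1.292, 1.079]
force: [-1.3, 0.8, -0.2]
opening: 0.0434
```

>>> jog_arm(targets=[[0,0,0,0,0,0,1]])

```text
t: 9.7
tool_pos: [0.6303, -0.019, 0.118]
orientation: [-1.074, 1.295, 1.078]
force: [-0.9, 0.6, -0.1]
opening: 0.0437
```

```bash
python3 go.py .6268 -.0159 .028 80
```

```text
shift [9.   0.35 0.27] turn [-0.4 -0.1 -0.3] | pos [ 0.6303 -0.019   0.118 ] yaw 79.6 tilt x [-0.006 -0.001 -1.   ] F [-0.9  0.6 -0.1] open 0.0437 t 9.7 q6 [-0.11 -1.5 ]
```

>>> jog_arm(targets=[[0,0.3,0.2,0,0,-0.3,1],[4,0.3,0.2,0,0,-0.3,1],[8,0.3,0.2,0,0,-0.3,1],[8.8,0.3,0.2,0,0,-0.3,1],[8.8,0.3,0.2,0,0,-0.3,1]])

```text
t: 10.32
tool_pos: [0.6267, -0.0161, 0.0307]
orientation: [-1.077, 1.291, 1.075]
force: [0.4, -0.4, -0.5]
opening: 0.0437
```

```bash
python3 go.py .6268 -.0159 .0225 80
```

```text
shift [ 0.82 -0.    0.02] turn [-0.3 -0.1 -0. ] | pos [ 0.6267 -0.0161  0.0307] yaw 79.7 tilt x [-0.001 -0.002 -1.   ] F [ 0.4 -0.4 -0.5] open 0.0437 t 10.32 q6 [-0.11 -1.5 ]
```

>>> jog_arm(targets=[[0.5,0,0,0,0,0,1],[0.8,0,0,0,0,0,1],[0.8,0,0,0,0,0,1]])

```text
t: 10.7
tool_pos: [0.627, -0.0161, 0.0232]
orientation: [-1.078, 1.29, 1.074]
force: [0.1, -0.2, -1.5]
opening: 0.0435
```

>>> jog_arm(targets=[[0,0,0,0,0,0,0.35],[0,0,0,0,0,0,0.35],[0,0,0,0,0,0,0.35],[-1,0,0,0,0,0,0.35],[-5,0,0,0,0,0,0.35]])

```text
t: 11.32
tool_pos: [0.6245, -0.0157, 0.0711]
orientation: [-1.075, 1.295, 1.078]
force: [1.4, 0.1, -0.1]
opening: 0.0604
```

```bash
python3 go.py .468 -.087 .20 108
```

```text
shift [-12.79  14.19  -9.85] turn [-28.3  -0.1  -0.3] | pos [ 0.6245 -0.0157  0.0711] yaw 79.7 tilt x [-0.006 -0.002 -1.   ] F [ 1.4  0.1 -0.1] open 0.0604 t 11.32 q6 [-0.11 -1.5 ]
```

>>> jog_arm(targets=[[-5,0,0,0,0,0,0],[-10,4,-2,-6,0,0,0],[-12.8,8,-5,-14,0,0,0],[-12.8,12,-8,-22,0,0,0],[-12.8,14.2,-9.8,-28,0,0,0]])

```text
t: 11.95
tool_pos: [0.4669, -0.0874, 0.2019]
orientation: [-1.436, 1.049, 1.437]
force: [0.7, -0.4, 0.3]
opening: 0.0932
```

>>> jog_arm(targets=[[0,0,0,0,0,0,0],[0,0,0,0,0,0,0]])

```text
t: 12.2
tool_pos: [0.4676, -0.0874, 0.2027]
orientation: [-1.435, 1.05, 1.434]
force: [-0.3, -0.4, -0.2]
opening: 0.093
```

Run:
```python
from h import *
c=Cam("wrist"); c.save("pics/w5.png"); print(c.proj([.43,-.085,.018]),c.proj([.440,-.236,.03]))
```

```text
[[266.07863961 144.13187145]] [[139.43062217 113.89616756]]
```

View pics/w5.png

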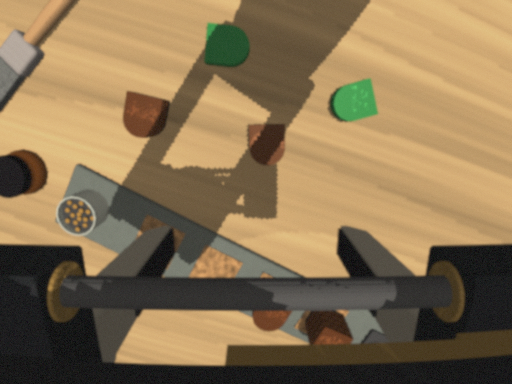

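```bash
python3 wm.py 18 267 144 34 20; python3 wm.py 18 267 144 28 20;python3 go.py .43 -.085 .003 108
python3 - <<'E'
from h import *
c=Cam("wrist"); c.save("pics/w5z.png",(220,90,320,190),5); print(c.plane([[248,124],[285,124],[267,166]],.018).round(4))
E
```

```text
18 center [ 0.4308 -0.0852] [0.0493 0.0421] ang 18.9 centroid 0.4287 -0.0853 A 1794 px [248 124] [283 165]
18 center [ 0.4305 -0.0848] [0.0491 0.0428] ang 17.5 centroid 0.4287 -0.0853 A 1757 px [248 124] [284 165]
shift [19.89  3.42  1.36] turn [-0.1 -0.1 -0.2] | pos [ 0.4674 -0.087   0.2018] yaw 107.9 tilt x [-0.003 -0.002 -1.   ] F [-0.3 -0.1 -0.5] open 0.0932 t 12.35 q6 [-0.29 -2.17]
[[ 0.4135 -0.1125  0.018 ]
 [ 0.4    -0.0707  0.018 ]
 [ 0.4543 -0.0752  0.018 ]]
```

View pics/w5z.png

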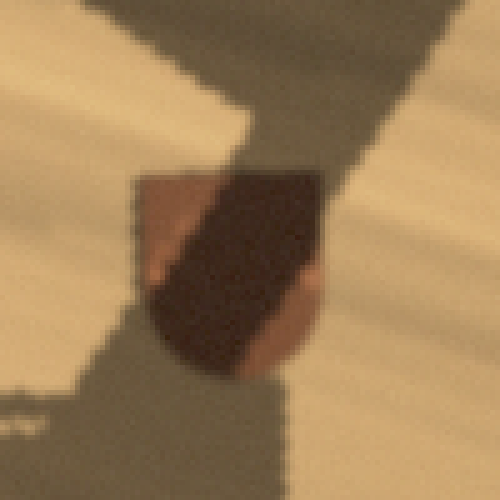

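>>> jog_arm(targets=[[3,3.4,1.3,0,0,0,0],[8,3.4,1.3,0,0,0,0],[13,3.4,1.3,0,0,0,0],[18,3.4,1.3,0,0,0,0],[19.3,3.4,1.3,0,0,0,0]])

```text
t: 13.02
tool_pos: [0.4273, -0.0842, 0.0053]
orientation: [-1.43, 1.051, 1.444]
force: [0.2, -0.7, 0.4]
opening: 0.093
```

>>> jog_arm(targets=[[0,0,0,0,0,0,0.3]])

```text
t: 13.15
tool_pos: [0.4274, -0.084, 0.0055]
orientation: [-1.429, 1.052, 1.446]
force: [-0.3, 0.6, 0.7]
opening: 0.0872
```

```bash
python3 go.py .4305 -.085 .003 108
```

```text
shift [ 0.25 -0.26 -0.19] turn [-0.1  0.2 -0.6] | pos [ 0.4274 -0.084   0.0055] yaw 107.9 tilt x [-0.011  0.    -1.   ] F [-0.3  0.6  0.7] open 0.0872 t 13.15 q6 [-0.31 -2.19]
```

>>> jog_arm(targets=[[0.2,-0.3,-0.2,0,0,-0.6,1],[0.2,-0.3,-0.2,0,0,-0.6,1],[0.2,-0.3,-0.2,0,0,-0.6,1],[0.2,-0.3,-0.2,0,0,-0.6,1],[0.2,-0.3,-0.2,0,0,-0.6,1]])

```text
t: 13.78
tool_pos: [0.431, -0.085, 0.0037]
orientation: [-1.433, 1.043, 1.438]
force: [-0.0, 0.4, 0.4]
opening: 0.0373
```

>>> jog_arm(targets=[[0,0,0,0,0,0,1],[0,0,0,0,0,0,1]])

```text
t: 14.02
tool_pos: [0.4309, -0.085, 0.0036]
orientation: [-1.433, 1.043, 1.438]
force: [0.4, 0.9, -0.3]
opening: 0.0173
```

```bash
python3 go.py .598 -.1832 .12 80
```

```text
shift [-11.69 -12.88 -14.45] turn [27.9  0.2 -0.1] | pos [ 0.4309 -0.085   0.0036] yaw 107.9 tilt x [-0.001  0.003 -1.   ] F [ 0.4  0.9 -0.3] open 0.0173 t 14.03 q6 [-0.31 -2.2 ]
```

Run:
```python
from h import *
Cam("side").save("pics/s6.png",(200,80,420,260),3); c=Cam("wrist"); c.save("pics/w6.png")
```

```text
(no output)
```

View pics/s6.png

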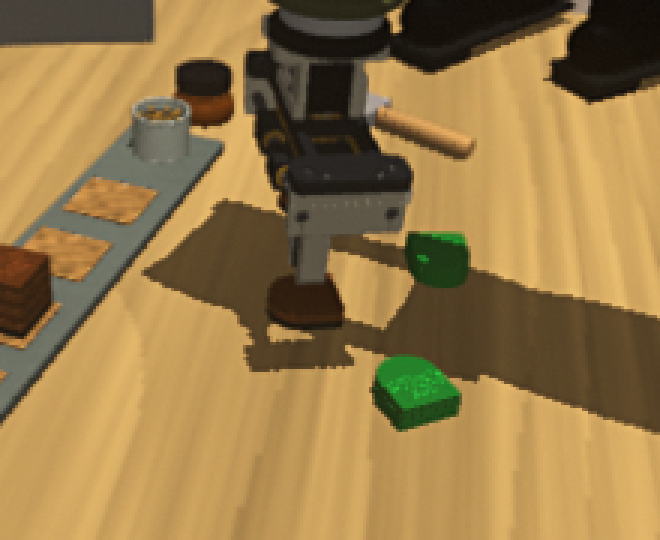

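View pics/w6.png

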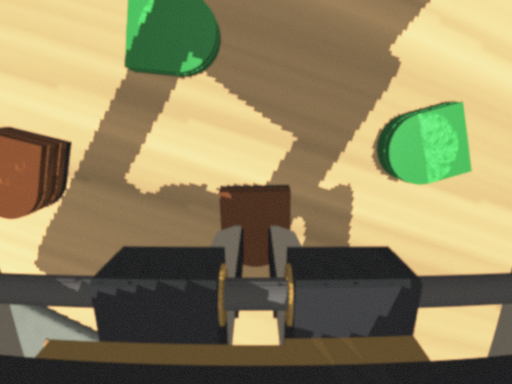

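>>> jog_arm(targets=[[0,0,0,0,0,0,0],[0,0,0,0,0,0,0],[0,0,0,0,0,0,0],[0,0,0,0,0,0,0],[0,0,0,0,0,0,0]])

```text
t: 14.75
tool_pos: [0.4309, -0.085, 0.0036]
orientation: [-1.433, 1.043, 1.438]
force: [-0.6, 0.8, -0.1]
opening: 0.0548
```

```bash
python3 go.py .43 -.085 .003 108;  python3 - <<'E'
from h import *
c=Cam("wrist"); c.save("pics/w7.png"); print(c.proj([.43,-.085,.018]))
E
```

```text
shift [0.06 0.09 0.03] turn [-0.1  0.2 -0. ] | pos [ 0.4309 -0.085   0.0036] yaw 107.9 tilt x [-0.001  0.003 -1.   ] F [-0.6  0.8 -0.1] open 0.0548 t 14.75 q6 [-0.31 -2.2 ]
[[253.95835002 228.9599751 ]]
```

View pics/w7.png

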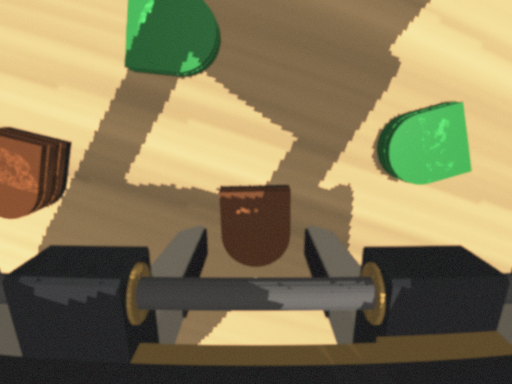

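Run:
```python
from h import *
c=Cam("wrist"); s,R=st(); p=s["tool_pos"]
for o in (.0548,.0173):
  for z in (0,-.015,-.0188,-.03,-.06):
    for yy in (-.0075,.0075): print(o,z,yy,c.proj(p+R@np.array([z,yy,-o/2])).round(0),c.proj(p+R@np.array([z,yy,o/2])).round(0))
```

```text
0.0548 0 -0.0075 [[212. 233.]] [[295. 233.]]
0.0548 0 0.0075 [[212. 212.]] [[295. 212.]]
0.0548 -0.015 -0.0075 [[209. 242.]] [[298. 242.]]
0.0548 -0.015 0.0075 [[208. 219.]] [[298. 219.]]
0.0548 -0.0188 -0.0075 [[208. 244.]] [[298. 244.]]
0.0548 -0.0188 0.0075 [[207. 221.]] [[299. 221.]]
0.0548 -0.03 -0.0075 [[206. 252.]] [[301. 252.]]
0.0548 -0.03 0.0075 [[205. 228.]] [[302. 228.]]
0.0548 -0.06 -0.0075 [[196. 278.]] [[309. 278.]]
0.0548 -0.06 0.0075 [[195. 250.]] [[311. 250.]]
0.0173 0 -0.0075 [[241. 233.]] [[267. 233.]]
0.0173 0 0.0075 [[240. 212.]] [[267. 212.]]
0.0173 -0.015 -0.0075 [[239. 242.]] [[267. 242.]]
0.0173 -0.015 0.0075 [[239. 219.]] [[268. 219.]]
0.0173 -0.0188 -0.0075 [[239. 244.]] [[268. 244.]]
0.0173 -0.0188 0.0075 [[239. 221.]] [[268. 221.]]
0.0173 -0.03 -0.0075 [[238. 252.]] [[268. 252.]]
0.0173 -0.03 0.0075 [[238. 228.]] [[269. 228.]]
0.0173 -0.06 -0.0075 [[235. 278.]] [[271. 278.]]
0.0173 -0.06 0.0075 [[234. 250.]] [[271. 250.]]
```

Run:
```python
from h import *
Cam("scene").save("pics/s7.png",(90,100,330,270),3);Cam("wrist").save("pics/w7z.png",(160,150,360,300),4)
```

View pics/s7.png

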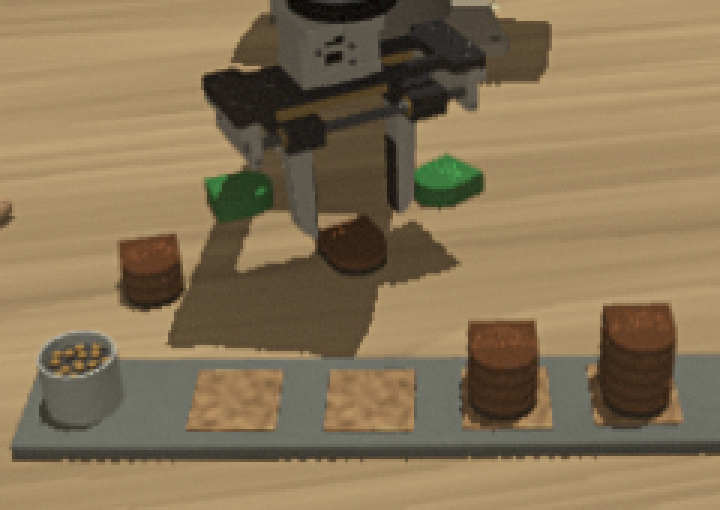

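View pics/w7z.png

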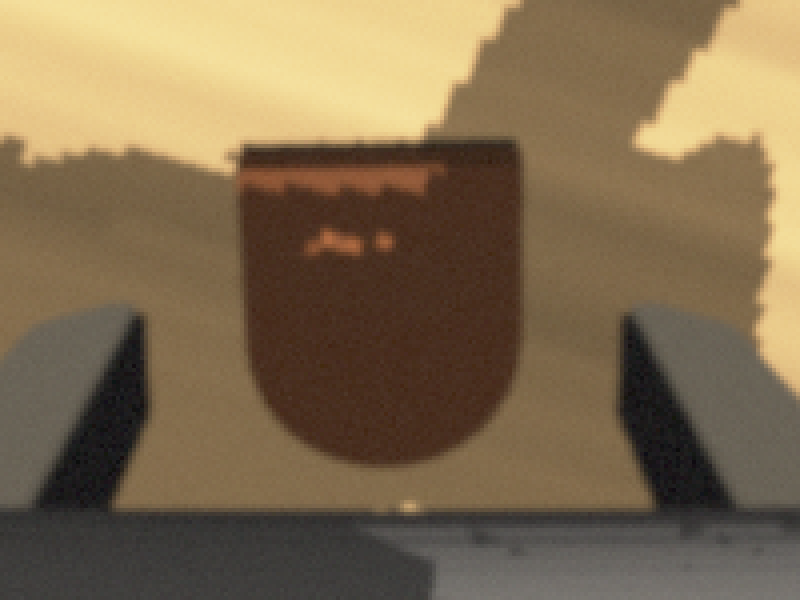

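>>> jog_arm(targets=[[0,0,0,0,0,0,0.3],[0.3,0.3,0,0,0,0,0.3],[0.6,0.3,0,0,0,0,0.3]])

```text
t: 15.32
tool_pos: [0.4277, -0.0859, -0.0027]
orientation: [-1.433, 1.043, 1.438]
force: [-0.9, 0.2, 0.3]
opening: 0.0649
```

```bash
python3 go.py .43 -.085 .003 108;python3 - <<'E'
from h import *
a=Cam("scene");a.save("pics/s8.png",(140,100,280,205),5);b=Cam("side");b.save("pics/d8.png",(240,100,380,205),5)
E
```

```text
shift [-0.57 -0.24  0.02] turn [-0.1  0.2 -0. ] | pos [ 0.4277 -0.0859 -0.0027] yaw 107.9 tilt x [-0.001  0.003 -1.   ] F [-0.9  0.2  0.3] open 0.0649 t 15.32 q6 [-0.32 -2.2 ]
```

View pics/s8.png

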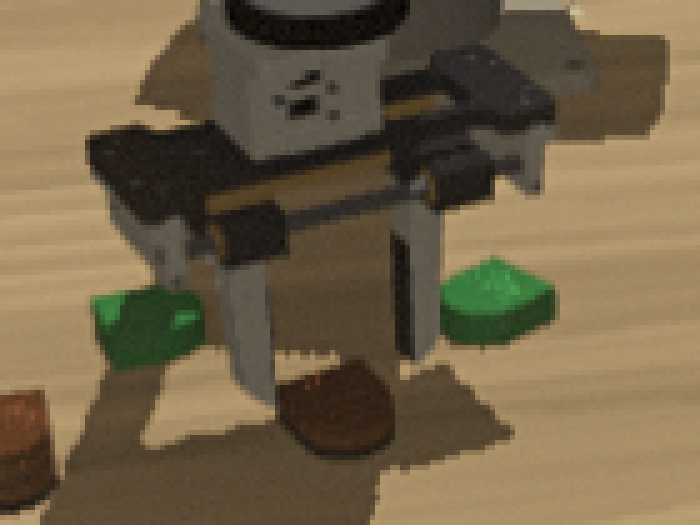

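View pics/d8.png

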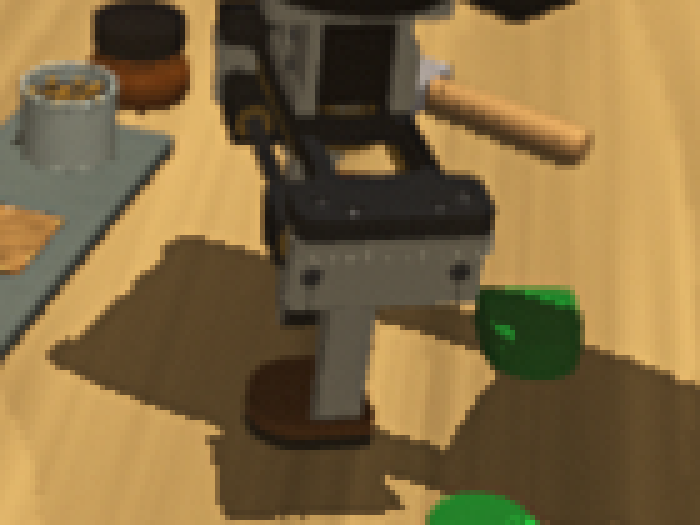

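Run:
```python
from h import *
a=Cam("scene");b=Cam("side")
for pa,pb in (((222.6,172),(308,183.5)),):
    ua=cv2.undistortPoints(np.array([[pa]],float),a.K,a.d)[0,0]; ub=cv2.undistortPoints(np.array([[pb]],float),b.K,b.d)[0,0]
    X=cv2.triangulatePoints(np.c_[a.R,a.t],np.c_[b.R,b.t],ua,ub); X=(X[:3]/X[3])[:,0]; print(X,a.proj(X),b.proj(X))
s,R=st(); print(s["tool_pos"]+R[:,2]*.045, s["opening"])
```

```text
[ 0.41406777 -0.05162639  0.02409741] [[222.09182147 171.32305993]] [[307.42168604 184.23489105]]
[ 0.41410459 -0.04307036 -0.00234282] 0.06510024428496039
```

>>> jog_arm(targets=[[0.4,0,0,0,0,0,0.3],[0.8,0,0,0,0,0,0.3],[0.8,0,0,0,0,0,0.3]])

```text
t: 15.9
tool_pos: [0.4275, -0.0857, -0.0111]
orientation: [-1.432, 1.043, 1.439]
force: [-0.5, -0.2, -0.3]
opening: 0.0651
```

>>> jog_arm(targets=[[0.3,0,0,0,0,0,0.3],[0.5,0,0,0,0,0,0.3],[0.5,0,0,0,0,0,0.3]])

```text
t: 16.27
tool_pos: [0.4273, -0.0856, -0.0163]
orientation: [-1.432, 1.043, 1.439]
force: [0.1, 0.2, -0.1]
opening: 0.0649
```

```bash
python3 go.py .43 -.085 .003 108;python3 - <<'E'
from h import *
a=Cam("scene");a.save("pics/s9.png",(140,100,280,205),5);b=Cam("side");b.save("pics/d9.png",(240,100,380,205),5)
E
```

```text
shift [-1.93 -0.28 -0.02] turn [-0.1  0.3 -0.1] | pos [ 0.4273 -0.0856 -0.0163] yaw 107.9 tilt x [-0.003  0.004 -1.   ] F [ 0.1  0.2 -0.1] open 0.0649 t 16.27 q6 [-0.32 -2.2 ]
```

View pics/s9.png

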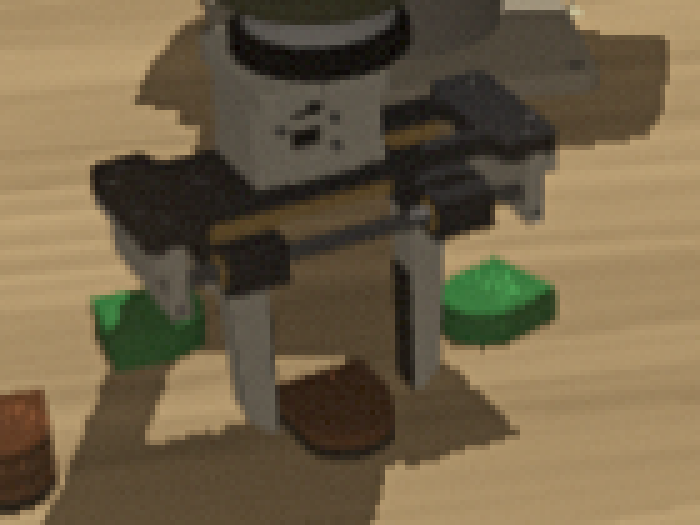

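View pics/d9.png

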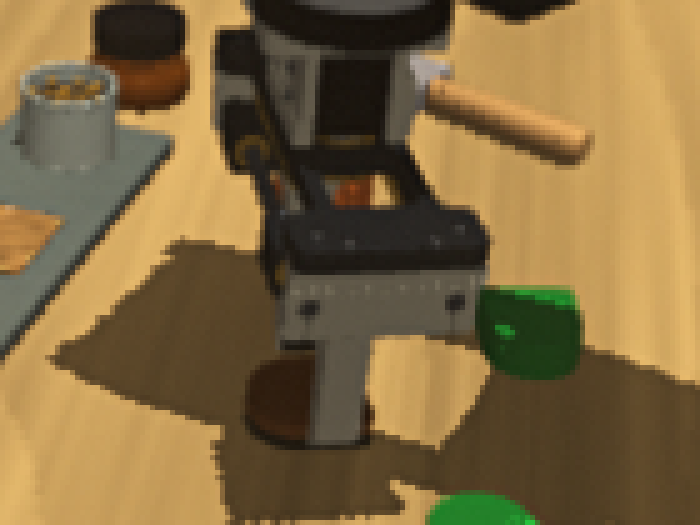

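>>> jog_arm(targets=[[0.2,0,0,0,0,0,1],[0.2,0,0,0,0,0,1],[0.2,0,0,0,0,0,1],[0.2,0,0,0,0,0,1],[0.2,0,0,0,0,0,1]])

```text
t: 17.0
tool_pos: [0.4275, -0.0857, -0.018]
orientation: [-1.432, 1.043, 1.439]
force: [-0.2, -0.5, 0.1]
opening: 0.0439
```

>>> jog_arm(targets=[[0,0,0,0,0,0,1],[-3,0,0,0,0,0,1],[-6,0,0,0,0,0,1]])

```text
t: 17.38
tool_pos: [0.427, -0.0857, 0.0423]
orientation: [-1.431, 1.043, 1.44]
force: [0.0, -0.4, -0.4]
opening: 0.0435
```

```bash
python3 go.py .598 -.1832 .10 80;python3 - <<'E'
from h import *
a=Cam("scene");a.save("pics/s10.png",(140,100,280,205),5)
E
```

```text
shift [ -5.87 -13.25 -14.51] turn [27.9  0.2 -0.2] | pos [ 0.427  -0.0857  0.0423] yaw 107.9 tilt x [-0.004  0.004 -1.   ] F [ 0.  -0.4 -0.4] open 0.0435 t 17.38 q6 [-0.32 -2.2 ]
```

View pics/s10.png

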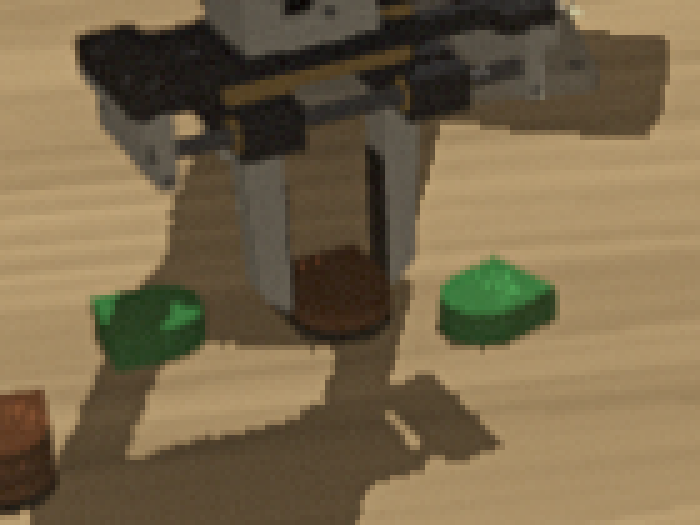

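>>> jog_arm(targets=[[-5,-2,-2,3,0,0,1],[-5.8,-6,-6,10,0,0,1],[-5.8,-10,-10,18,0,0,1],[-5.8,-13,-14,26,0,0,1],[-5.8,-13,-14.4,28,0,0,1]])

```text
t: 18.05
tool_pos: [0.599, -0.1852, 0.1029]
orientation: [-1.074, 1.287, 1.077]
force: [-0.9, -0.5, -0.4]
opening: 0.0435
```

>>> jog_arm(targets=[[0,0,0,0,0,0,1]])

```text
t: 18.18
tool_pos: [0.5985, -0.1851, 0.1023]
orientation: [-1.074, 1.287, 1.079]
force: [-0.6, 0.6, 0.4]
opening: 0.0436
```

```bash
python3 go.py .595 -.1827 .002 80
```

```text
shift [10.03  0.37  0.15] turn [-0.2  0.2 -0.1] | pos [ 0.5985 -0.1851  0.1023] yaw 79.8 tilt x [-0.001  0.003 -1.   ] F [-0.6  0.6  0.4] open 0.0436 t 18.18 q6 [-0.38 -1.78]
```

>>> jog_arm(targets=[[2,0.4,0.15,0,0,0,1],[6,0.4,0.15,0,0,0,1],[9,0.4,0.15,0,0,0,1],[9.7,0.4,0.15,0,0,0,1],[9.7,0.4,0.15,0,0,0,1]])

```text
t: 18.8
tool_pos: [0.5941, -0.182, 0.0052]
orientation: [-1.074, 1.287, 1.08]
force: [-0.7, -0.7, 0.8]
opening: 0.0436
```

```bash
python3 go.py .595 -.1827 -.0035 80
```

```text
shift [ 0.87 -0.1  -0.05] turn [-0.2  0.2 -0.1] | pos [ 0.5941 -0.182   0.0052] yaw 79.8 tilt x [-0.001  0.003 -1.   ] F [-0.7 -0.7  0.8] open 0.0436 t 18.8 q6 [-0.38 -1.78]
```

>>> jog_arm(targets=[[0.5,-0.1,-0.05,0,0,0,1],[0.8,-0.1,-0.05,0,0,0,1],[0.8,-0.1,-0.05,0,0,0,1]])

```text
t: 19.18
tool_pos: [0.5952, -0.1828, -0.0025]
orientation: [-1.074, 1.287, 1.079]
force: [0.2, 0.2, -1.0]
opening: 0.0437
```

>>> jog_arm(targets=[[0,0,0,0,0,0,0.35],[0,0,0,0,0,0,0.35],[0,0,0,0,0,0,0.35],[-1,0,0,0,0,0,0.35],[-5,0,0,0,0,0,0.35]])

```text
t: 19.8
tool_pos: [0.5928, -0.182, 0.0455]
orientation: [-1.07, 1.29, 1.084]
force: [0.6, -0.5, 0.3]
opening: 0.0605
```

```bash
python3 go.py .476 -.236 .20 94
```

```text
shift [-15.41  10.65  -7.32] turn [-14.2   0.3  -0.4] | pos [ 0.5928 -0.182   0.0455] yaw 79.8 tilt x [-0.006  0.005 -1.   ] F [ 0.6 -0.5  0.3] open 0.0605 t 19.8 q6 [-0.38 -1.78]
```

>>> jog_arm(targets=[[-6,0,0,0,0,0,0.35],[-12,1,-1,-2,0,0,0],[-15.4,5,-3,-6,0,0,0],[-15.4,9,-6,-12,0,0,0],[-15.4,10.6,-7.3,-14,0,0,0]])

```text
t: 20.42
tool_pos: [0.4752, -0.2371, 0.2019]
orientation: [-1.254, 1.177, 1.264]
force: [1.0, -0.3, -0.4]
opening: 0.092
```

>>> jog_arm(targets=[[0,0,0,0,0,0,0],[0,0,0,0,0,0,0]])

```text
t: 20.68
tool_pos: [0.4759, -0.237, 0.2027]
orientation: [-1.254, 1.177, 1.262]
force: [0.3, 0.6, 1.2]
opening: 0.093
```

```bash
python3 go.py .44 -.236 -.005 94;python3 - <<'E'
from h import *
c=Cam("wrist"); c.save("pics/w11.png"); print(c.proj([.44,-.236,.03]))
E
```

```text
shift [20.78  3.51  0.27] turn [-0.2  0.2 -0.2] | pos [ 0.4759 -0.237   0.2027] yaw 93.8 tilt x [-0.003  0.003 -1.   ] F [0.3 0.6 1.2] open 0.093 t 20.68 q6 [-0.56 -2.2 ]
[[256.65154693 144.85405238]]
```

View pics/w11.png

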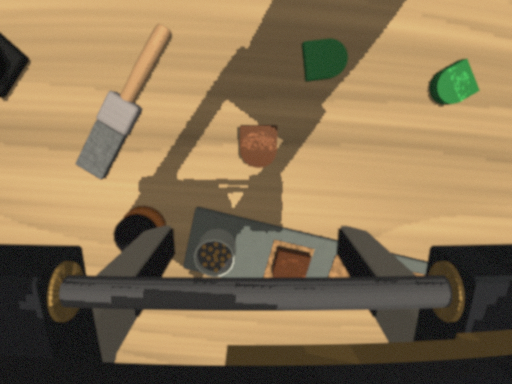

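```bash
python3 wm.py 30 257 145 36 40;python3 wm.py 30 257 145 30 20; python3 go.py .437 -.236 -.003 92
```

```text
30 center [ 0.4409 -0.2342] [0.0476 0.0442] ang 3.8 centroid 0.4395 -0.2347 A 1839 px [239 125] [277 166]
30 center [ 0.4409 -0.2345] [0.0476 0.0433] ang 3.9 centroid 0.4396 -0.2347 A 1828 px [239 125] [276 166]
shift [20.5   3.79  0.23] turn [ 1.9  0.2 -0.2] | pos [ 0.4759 -0.2365  0.2018] yaw 93.9 tilt x [-0.004  0.004 -1.   ] F [-0.5  0.2  0.1] open 0.0928 t 20.82 q6 [-0.56 -2.2 ]
```

>>> jog_arm(targets=[[4,3.7,0.3,0,0,0,0],[10,3.7,0.3,0,0,0,0],[15,3.7,0.3,0,0,0,0],[19,3.7,0.3,0,0,0,0],[20.6,3.7,0.3,0,0,0,0]])

```text
t: 21.45
tool_pos: [0.4363, -0.2336, -0.0069]
orientation: [-1.25, 1.177, 1.269]
force: [0.1, -0.3, 0.5]
opening: 0.0929
```

>>> jog_arm(targets=[[0,0,0,0,0,0,1],[0,0,0,0,0,0,1],[0,0,0,0,0,0,1],[0,0,0,0,0,0,1],[0,0,0,0,0,0,1]])

```text
t: 22.08
tool_pos: [0.4367, -0.2338, -0.0063]
orientation: [-1.251, 1.177, 1.268]
force: [0.2, -0.7, 0.2]
opening: 0.0472
```

>>> jog_arm(targets=[[0,0,0,0,0,0,1],[0,0,0,0,0,0,1],[0,0,0,0,0,0,1]])

```text
t: 22.45
tool_pos: [0.4366, -0.2338, -0.0063]
orientation: [-1.251, 1.177, 1.268]
force: [-1.1, 0.8, 0.9]
opening: 0.044
```

```bash
python3 go.py .611 -.0993 .12 80
```

```text
shift [-12.68 -18.23  12.31] turn [13.9  0.3 -0.5] | pos [ 0.4366 -0.2338 -0.0063] yaw 93.9 tilt x [-0.008  0.006 -1.   ] F [-1.1  0.8  0.9] open 0.044 t 22.45 q6 [-0.6  -2.24]
```

>>> jog_arm(targets=[[-6,0,0,0,0,0,1],[-12,-4,3,2,0,0,1],[-12.7,-9,6,6,0,0,1],[-12.7,-14,10,11,0,0,1],[-12.7,-18,12.3,14,0,0,1]])

```text
t: 23.08
tool_pos: [0.6104, -0.0979, 0.1208]
orientation: [-1.07, 1.289, 1.085]
force: [0.5, -1.2, 0.3]
opening: 0.0438
```

>>> jog_arm(targets=[[0,0,0,0,0,0,1]])

```text
t: 23.2
tool_pos: [0.6122, -0.095, 0.1197]
orientation: [-1.071, 1.288, 1.088]
force: [-0.6, -0.5, -0.8]
opening: 0.0437
```

```bash
python3 go.py .609 -.0988 .016 80
```

```text
shift [10.37  0.16 -0.49] turn [-0.   0.3 -0.5] | pos [ 0.6122 -0.095   0.1197] yaw 80.0 tilt x [-0.007  0.007 -1.   ] F [-0.6 -0.5 -0.8] open 0.0437 t 23.2 q6 [-0.24 -1.64]
```

>>> jog_arm(targets=[[1,0.2,-0.5,0,0,0,1],[5,0.2,-0.5,0,0,0,1],[9,0.2,-0.5,0,0,0,1],[10,0.2,-0.5,0,0,0,1],[10,0.2,-0.5,0,0,0,1]])

```text
t: 23.82
tool_pos: [0.6076, -0.0996, 0.0194]
orientation: [-1.07, 1.289, 1.088]
force: [-0.0, 0.9, 0.7]
opening: 0.0438
```

```bash
python3 go.py .609 -.0988 .009 80
```

```text
shift [ 1.04 -0.14  0.1 ] turn [-0.1  0.3 -0.6] | pos [ 0.6076 -0.0996  0.0194] yaw 79.9 tilt x [-0.009  0.007 -1.   ] F [-0.   0.9  0.7] open 0.0438 t 23.82 q6 [-0.25 -1.65]
```

>>> jog_arm(targets=[[0.6,-0.1,0.1,0,0,0,1],[1,-0.1,0.1,0,0,0,1],[1,-0.1,0.1,0,0,0,1]])

```text
t: 24.2
tool_pos: [0.6088, -0.0987, 0.0097]
orientation: [-1.07, 1.289, 1.088]
force: [-1.3, -0.3, -0.4]
opening: 0.0436
```

>>> jog_arm(targets=[[0,0,0,0,0,0,0.35],[0,0,0,0,0,0,0.35],[0,0,0,0,0,0,0.35],[-1,0,0,0,0,0,0.35],[-5,0,0,0,0,0,0.35]])

```text
t: 24.82
tool_pos: [0.6067, -0.0985, 0.0577]
orientation: [-1.067, 1.293, 1.093]
force: [0.3, 0.5, 0.4]
opening: 0.0603
```

>>> jog_arm(targets=[[-6,0,0,0,0,0,0.35],[-12,3,0,0,0,0,0.35],[-15,8,0,0,0,0,0.35],[-15,13,0,0,0,0,0.35],[-15,18,0,0,0,0,0.35]])

```text
t: 25.45
tool_pos: [0.4307, -0.0682, 0.212]
orientation: [-1.068, 1.291, 1.091]
force: [-1.0, -0.4, 0.9]
opening: 0.0605
```

Run:
```python
from h import *
a=Cam("scene");b=Cam("side"); a.save("pics/s12.png",(90,140,390,270),2); b.save("pics/d12.png",(110,80,310,270),3)
pads={'54':(.643,.0678),'42':(.628,-.0159),'30':(.613,-.0995),'18':(.598,-.1832)}
for k,p in pads.items():
    z=.014+int(k)/1000
    for c,th in ((a,80),(b,83)):
        u=c.proj([*p,z])[0]; hsv=cv2.cvtColor(c.im,cv2.COLOR_RGB2HSV); W=np.zeros(hsv.shape[:2],np.uint8); cv2.circle(W,tuple(int(v) for v in u),22,255,-1)
        br=cv2.inRange(hsv,(0,110,th),(14,255,140))&W
        br=cv2.morphologyEx(br,cv2.MORPH_CLOSE,np.ones((3,3)))
        br=cv2.morphologyEx(br,cv2.MORPH_OPEN,np.ones((3,3)))
        cn,_=cv2.findContours(br,cv2.RETR_EXTERNAL,cv2.CHAIN_APPROX_NONE)
        if not cn: print(k,'none');continue
        P=c.plane(max(cn,key=cv2.contourArea)[:,0],z)[:,:2].astype(np.float32); r=cv2.minAreaRect(P)
        print(k,u.round(),np.round(r[0],4),np.round(r[1],4),round(r[2]),"err mm",((np.array(r[0])-p)*1000).round(1))
s,R=st(); print(s["t"],s["tool_pos"],s["opening"])
```

```text
54 [304. 209.] [0.6435 0.0662] [0.0408 0.0436] 78 err mm [ 0.5 -1.6]
54 [178. 185.] [0.6442 0.0682] [0.0419 0.0465] 82 err mm [1.2 0.4]
42 [258. 214.] [ 0.6273 -0.0182] [0.0415 0.0461] 79 err mm [-0.7 -2.3]
42 [201. 167.] [ 0.6292 -0.0162] [0.0425 0.047 ] 83 err mm [ 1.2 -0.3]
30 [213. 220.] [ 0.6116 -0.1006] [0.0435 0.0495] 81 err mm [-1.4 -1.1]
30 [220. 152.] [ 0.6142 -0.1001] [0.0428 0.0441] 77 err mm [ 1.2 -0.6]
18 [169. 226.] [ 0.5963 -0.1842] [0.0421 0.0475] 84 err mm [-1.7 -1. ]
18 [237. 140.] [ 0.599  -0.1837] [0.0418 0.0463] 81 err mm [ 1.  -0.5]
25.55 [ 0.42808496 -0.06742772  0.21089779] 0.06014706734652211
```

View pics/s12.png

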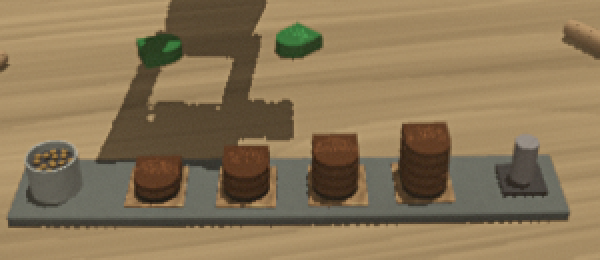

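View pics/d12.png

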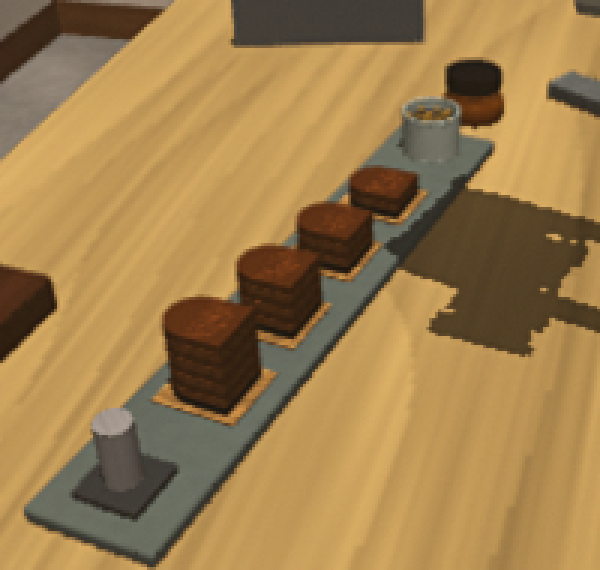

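>>> jog_arm(targets=[[0,0,0,0,0,0,0.35],[0,0,0,0,0,0,0.35]])

```text
t: 25.8
tool_pos: [0.4289, -0.0676, 0.2116]
orientation: [-1.068, 1.292, 1.092]
force: [0.1, 0.1, 0.6]
opening: 0.0608
```

```bash
python3 -c "
from plant import ticket
print(ticket.close_job())"
```

```text
the job is handed in; nothing more can be done
None
```

I placed all four heel blocks on the pads in the order 54, 42, 30, 18 mm from the steel post to the tin, and handed the job in at about 26 s. No verdict was reported.

- **Centring:** the last scene and side pictures put every block within about 2.5 mm of its pad's centre. The two views disagree by 1–3 mm, well inside the 12 mm limit.
- **Upright:** all four look upright in both pictures. I judged this by eye and did not measure the angle.
- **Tin:** it appears in the same place as at the start, also judged by eye from the scene picture. The gripper was never brought close to it.
- **Failed grasp:** the first try on the 18 mm block closed above it without moving it. In the pictures the fingertips end about 20 mm short of the stated TCP. I went lower and the second grasp held.
- **Robot:** at hand-in it was clear of everything, with the TCP about 0.21 m above the bench. The wrist force readings between moves stayed around 1–2 N.

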